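# Lock the dolly's caster nuts and stow the worn wheels

### The job

Finish the dolly repair: on both caster studs run the bar-shaped jam nut down onto the hex nut under it and tighten it hard against that nut, clockwise, until it turns no further. Put every worn wheel lying on the bench away in the grey case: swing its hasp right off and back before you lift the lid, and when all wheels are inside shut the lid fully and swing the hasp back flat over its catch. Leave the mug, bottle and jar alone.

Things in the scene. Friction and masses are not known exactly. Their poses are not given: they have to be found in the camera images.
- case: grey steel spare-wheel case, fixed to the bench: open box 200 (x) x 260 (y) x 75 mm high, walls and floor 4 mm, origin at the centre of its underside on the bench. Its lid hinges on the far (+x) rim; its hasp is on the front (-x) rim. Turned up to 0.2 rad; stands left or right of the robot's centre line.
- lid (a joint): lid of the case, an 8 mm steel plate on a stiff hinge (0.42 N m of friction, it stays where it is left): 0 shut, grows as the front edge rises, stop at 1.75 rad.
- lid_hinge (a point): point on the lid's hinge line (along the case's y), in the middle of the far rim, 75.5 mm above the bench.
- lid_bar (a point): middle of the lid's handle: a round steel bar, 10 mm thick, along the case's y, its two posts 70 mm apart (middles), standing 45 mm over the lid's top; shut, it lies 190 mm in front of the hinge line (case -x), 45 mm to the -y side of the case's middle and 128.5 mm above the bench. Held from above, fingers closing along the case's x, it turns between the pads.
- hasp (a joint): steel hasp, a slotted strap 78 mm long that swings about a hinge along the case's y on the front rim: 0 = lying flat over the lid with the lid's catch through its slot (hasp closed); grows as it swings up and back towards the front (-x), 1.57 upright, stop at 2.0 rad. Friction 0.07 N m, it stays where it is left.
- hasp_hinge (a point): point on the hasp's hinge line: 112 mm in front of the case's middle (-x), 85 mm to its +y side, 87.5 mm above the bench.
- hasp_bar (a point): middle of the hasp's pull loop: a round bar 9 mm thick along the case's y, its two legs 50 mm apart (middles), 67 mm out along the strap from the hinge line and 36 mm above the strap. Held from above like the lid's bar, it turns between the pads.
- dolly: small plywood dolly with blue edges, 220 (x) x 270 (y) mm, fixed upside up on two timber bearers; deck top 90 mm above the bench; origin on the bench below its centre. Two caster studs, 14 mm thick, stand up through the deck to 168 mm above the bench; the two other casters, with flat bolt heads, are finished. Turned up to 0.3 rad.
- nut_a (a joint): run of the jam nut on the stud 50 mm to -x and 75 mm to -y of the dolly's centre: how far it has been turned down, in rad, clockwise seen from above; it meets the fixed hex nut below at 4.4. It turns lightly (0.04 N m) and sinks 10 mm a turn. The hex nut is wider than the jam nut (34 mm across flats, top 108 mm above the bench): keep the fingertips above it.
- nut_a_tight (a joint): tightening of nut_a after it has met the hex nut: 0 untouched, grows clockwise against 0.35 N m of friction, dead stop at 0.5 rad; from about 0.3 the pair is locked. It does not spring back.
- nut_a_grip (a point): point on the stud's axis, 22 mm above the underside of nut_a, 8 mm below its top. The jam nut is a plain steel bar-shaped hand nut, 80 (its x) x 28 (its y) x 30 mm high, gripped across its 28 mm with the stud's end between the fingers. Run down, its underside is 110 mm above the bench (up to 7 mm higher before). The point turns with the nut: at zero run and tightening its x is the dolly's x.
- nut_b (a joint): run of the jam nut on the stud 50 mm to +x and 75 mm to +y of the dolly's centre: how far it has been turned down, in rad, clockwise seen from above; it meets the fixed hex nut below at 4.4. It turns lightly (0.04 N m) and sinks 10 mm a turn. The hex nut is wider than the jam nut (34 mm across flats, top 108 mm above the bench): keep the fingertips above it.
- nut_b_tight (a joint): tightening of nut_b after it has met the hex nut: 0 untouched, grows clockwise against 0.35 N m of friction, dead stop at 0.5 rad; from about 0.3 the pair is locked. It does not spring back.
- nut_b_grip (a point): point on the stud's axis, 22 mm above the underside of nut_b, 8 mm below its top. The jam nut is a plain steel bar-shaped hand nut, 80 (its x) x 28 (its y) x 30 mm high, gripped across its 28 mm with the stud's end between the fingers. Run down, its underside is 110 mm above the bench (up to 7 mm higher before). The point turns with the nut: at zero run and tightening its x is the dolly's x.
- wheel1: worn caster wheel lying flat, grey plastic tyre with a metal hub, 64 mm across, 32 mm high, 0.12 kg; origin at the centre of its underside, z along its axle. Two to four of the four wheels are there, in the strip between case and dolly.
- wheel2: worn caster wheel lying flat, grey plastic tyre with a metal hub, 64 mm across, 32 mm high, 0.12 kg; origin at the centre of its underside, z along its axle. Two to four of the four wheels are there, in the strip between case and dolly.
- wheel3: worn caster wheel lying flat, grey plastic tyre with a metal hub, 64 mm across, 32 mm high, 0.12 kg; origin at the centre of its underside, z along its axle. Two to four of the four wheels are there, in the strip between case and dolly.
- wheel4: worn caster wheel lying flat, grey plastic tyre with a metal hub, 64 mm across, 32 mm high, 0.12 kg; origin at the centre of its underside, z along its axle. Two to four of the four wheels are there, in the strip between case and dolly.
- mug: white mug, 80 mm wide, 90 high; bystander, origin under its centre, to be left alone.
- bottle: green glass bottle, 68 mm wide, 200 high; bystander, origin under its centre, to be left alone.
- jar: glass jar, 80 mm wide, 110 high; bystander, origin under its centre, to be left alone.

How it is judged (in metres and radians):
On the way, in this order (a step that is already met when the one before it is completed fails the run):
1. the hasp is swung off and back, past 1.3 rad (value of joint hasp above 1.3 rad), for 0.1 s.
2. the lid is raised past 1.1 rad (value of joint lid above 1.1 rad), for 0.2 s.
3. every wheel is inside the case (x of wheel1 in the frame of case between -0.098 and 0.098 m and y of wheel1 in the frame of case between -0.128 and 0.128 m and z of wheel1 in the frame of case between -0.005 and 0.06 m and x of wheel2 in the frame of case between -0.098 and 0.098 m and y of wheel2 in the frame of case between -0.128 and 0.128 m and z of wheel2 in the frame of case between -0.005 and 0.06 m and x of wheel3 in the frame of case between -0.098 and 0.098 m and y of wheel3 in the frame of case between -0.128 and 0.128 m and z of wheel3 in the frame of case between -0.005 and 0.06 m and x of wheel4 in the frame of case between -0.098 and 0.098 m and y of wheel4 in the frame of case between -0.128 and 0.128 m and z of wheel4 in the frame of case between -0.005 and 0.06 m and linear speed of each of wheel1, wheel2, wheel3, wheel4 below 0.03 m/s), for 0.2 s.
4. the lid is shut (value of joint lid below 0.06 rad), for 0.2 s.
5. the hasp lies over the catch (value of joint hasp below 0.1 rad), for 0.2 s.
At the end, for the whole second after the job is handed in: Both jam nuts are run down (run over 4.2 rad) and tightened (over 0.3 rad past touching); every wheel that was there lies at rest inside the case, below its rim; the lid is shut (within 0.06 rad) and the hasp lies over the catch (within 0.1 rad) (all of step 3 and value of joint each of nut_a, nut_b above 4.2 rad and value of joint each of nut_a_tight, nut_b_tight above 0.3 rad and value of joint lid below 0.06 rad and value of joint hasp below 0.1 rad).
It fails at once if the lid is raised while the hasp is still over it (value of joint lid above 0.2 rad and value of joint hasp below 0.9 rad).
It fails at once if the mug is moved more than 50 mm (distance of mug from where it was at the start of the episode above 0.05 m).
It fails at once if the bottle is moved more than 50 mm (distance of bottle from where it was at the start of the episode above 0.05 m).
It fails at once if the jar is moved more than 50 mm (distance of jar from where it was at the start of the episode above 0.05 m).
Of wheel1, wheel2, wheel3, wheel4 only 2 to 4 are there at a start; the rules pass over those that are not, and their reading is None.
At some moment in a run one of wheel1, wheel2, wheel3, wheel4 may be knocked a few centimetres aside while the robot is not near it.
Once in a run the grip may slacken for a moment while it holds something.
It also fails if it takes over 210 s, if anything falls off the work surface, if the arm or the gripper's body presses on something with over 40 N, if the wrist force passes 120 N, or if a joint passes its speed limit or range.

### The arm

A 6-joint arm with a two-finger parallel gripper is mounted at the origin on the work surface. World frame = base frame: x ahead of the robot, y to its left, z up, the work surface at z = 0. Lengths are in m, angles in degrees, forces in N, time in s.
With the tool pointing down it reaches from about 0.25 to 0.725 m from the base axis. Payload 4 kg.
Tool frame: the origin (TCP) lies on the centre line of the jaws, within the pads' length; the fingertips stand 19 mm ahead of it and the grasp point (between the pads) is the TCP (bot.tip_reach is the distance from the TCP to the fingertips, in m); z points along the fingers, y is the line along which they close (so a half turn about z gives the same grasp; the last joint's range is limited). The gripper opens to 85 mm and grips with 20 to 120 N. Pads are 22 mm wide; open, the fingers measure 114 mm over their backs; the gripper's body (76 mm by 85 mm) begins 54 mm behind the grasp point. The pads swing forward as they close: fully open they stand 13 mm farther back than shut.
Start: joints at [71.047, 13.785, 0.286, 76.501, 0, 90], TCP at [0.162, 0.473, 0.25] pointing down, gripper open.
Joint ranges: [-155.79, 155.79], [-60.16, 107.12], [-62.33, 73.08], [-114, 123.19], [-81.49, 82.49], [-180, 180]. Speed limits (degrees/s): [159.86, 159.86, 180, 180, 180, 180].

### API

Orientations are given as [roll, pitch, yaw] about the fixed x, y, z axes, in that order (R = Rz(yaw) Ry(pitch) Rx(roll)).
In Python, from workcell import bot gives the robot as it stands.
- The arm moves only by the shell command python3 inch.py 'ROWS' [OPENING] [FORCE]. ROWS is a JSON list of rows, 1 to 8 of them, each of 4 numbers: dx, dy, dz in shares of the most that a row can go, 1 being 62.5 mm, then a turn about the tool's z in units of 4 degrees; each row shifts and turns the commanded pose from where the row before left it, along the tool's axes as they then stand; what a row does not reach is not made up. A row lasts 1/8 s, in which the tool goes at most 0.0625 m and 10.7 degrees, less where a joint would pass 70% of its speed; a pose out of reach is approached as far as the arm can. OPENING is the finger opening in m, set as the command begins (- or left out keeps the last). The fingers move at their own pace and stop on an object; FORCE is the grip in N (left out, the last holds). Time passes only in rows, so rows that do not move let the fingers close. It prints the time, the measured TCP pose, the force, the opening and the grip force at its end. Input that does not fit is refused with a message, and nothing moves.
- bot.sense(): the state, without advancing time (a new reading comes with each control period).
- bot.camera(name): name is "side" or "top"; returns a dict with "pixels" (480x640x3 uint8, red, green, blue), "camera_matrix" (3x3 intrinsics, pixels), "k1" (the pictures are not rectified: a ray, as slopes to the right and down, at radius r is drawn at 1 + k1 r^2 times it, then the intrinsics apply), "rvec" (rotation vector, rad) and "tvec" (3), from world to camera coordinates, as OpenCV has them. Camera axes: x right, y down, z forward; pixel columns grow to the right and rows downward; lengths in m; the calibration is good to about 2 mm. A picture is of the moment at which its call begins. There is no depth.
- bot.job_done(): hands the job in; it is judged then, once.
The state is a dict: "time_s": time; "joints": joint angles; "qd": joint speeds; "tau": joint torques, N m; "eef_pos": TCP position; "tool_rot": TCP orientation; "force": force on the tool from outside, world axes, zero at the start; "ft_torque": the same for the moment, N m; "gripper_width": finger opening in m; "grasp_force": force on a finger pad.
Only numpy, scipy, OpenCV 4.12 (cv2) and the standard library are available. Lean on these libraries where they do the work, as an engineer would, in place of code of your own. Each camera call takes 0.05 s, during which the arm holds its last target. There are 200 camera calls.

## Working session

There is one attempt and no reset: what is moved stays moved. The work goes in short steps, Python scripts to look and compute and a shell command to move; the robot and the scene stay as the last step left them, time stands still between calls to the robot, and variables do not carry over. Pictures are saved under pics/ and viewed, at most 14 in all, crops included, and the job is handed in when it is done.

```bash
ls; mkdir -p pics; cat > h.py <<'E'
import numpy as np, cv2
from workcell import bot
def snap(name,f):
    c=bot.camera(name); cv2.imwrite(f,c["pixels"][:,:,::-1]); np.savez(f+'.npz',**{k:np.array(v) for k,v in c.items()}); return c
def load(f): return np.load(f+'.npz')
def ray(c,u,v):
    K=np.array(c["camera_matrix"]); k1=float(c["k1"])
    p=cv2.undistortPoints(np.array([[[u,v]]],float),K,np.array([k1,0,0,0,0.])).ravel()
    R=cv2.Rodrigues(np.array(c["rvec"],float))[0]; t=np.array(c["tvec"],float).ravel()
    return -R.T@t, R.T@np.array([p[0],p[1],1])
def atz(c,u,v,z):
    o,d=ray(c,u,v); return o+d*(z-o[2])/d[2]
def proj(c,P):
    return cv2.projectPoints(np.array(P,float).reshape(-1,1,3),np.array(c["rvec"],float),np.array(c["tvec"],float),np.array(c["camera_matrix"]),np.array([float(c["k1"]),0,0,0,0.]))[0].reshape(-1,2)
E
python3 - <<'E'
from h import *
for n in("top","side"):
    c=snap(n,f"pics/{n}0.png"); print(n,ray(c,320,240),c["camera_matrix"][0][0],c["k1"])
print(bot.sense())
E
```

```text
inch.py
pics
workcell.py
top (array([ 0.37125045, -0.0047877 ,  1.40049932]), array([ 0.16707157,  0.00322045, -0.98596002])) 619.5871785108973 -0.0021873147941787845
side (array([ 0.26483383, -0.83419827,  1.04950582]), array([ 0.23866742,  0.64424031, -0.72668253])) 550.1767115794464 -0.17136530513244946
{'time_s': 0.1, 'joints': array([ 7.10476791e+01,  1.38279605e+01,  2.21257469e-01,  7.65027309e+01,
       -1.66634839e-04,  9.00003232e+01]), 'qd': array([-0.00659073, -0.10854605,  0.14195205,  0.0433785 , -0.02941626,
        0.00599684]), 'tau': array([-7.54516441e-04, -3.73138368e+01,  2.53009397e+01,  1.08430570e-02,
       -6.61251943e-05,  1.35065864e-05]), 'eef_pos': array([0.16221662, 0.47238537, 0.2495001 ]), 'tool_rot': array([-1.79890566e+02,  1.67251814e-04,  1.61047356e+02]), 'force': array([-0.75622124, -0.49550899, -0.01302214]), 'ft_torque': array([ 0.00591427,  0.03868696, -0.01681703]), 'grasp_force': 0.0, 'gripper_width': 0.08558792658868233}
```
View pics/top0.png

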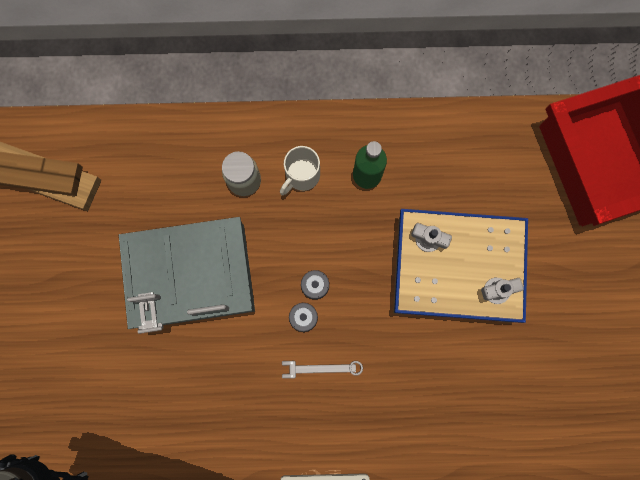

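View pics/side0.png

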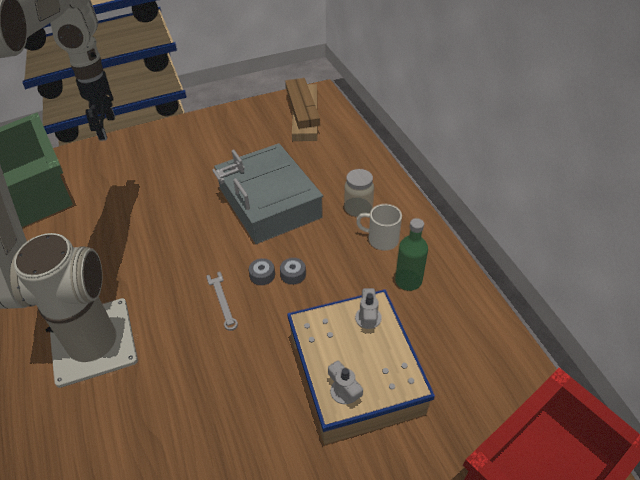

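The top view shows the case at left (120–252, 218–330), with the hasp loop near (149,312) and the lid bar near (207,310). The dolly is at right, with studs near (433,234) and (506,288). There are two wheels, at (315,284) and (303,317). Next I'll enlarge crops.

```bash
python3 - <<'E'
from h import *
im=cv2.imread('pics/top0.png')
a=cv2.resize(im[205:340,108:268],None,fx=5,fy=4.4,interpolation=cv2.INTER_CUBIC)
a=cv2.resize(im[210:340,110:265],None,fx=4.5,fy=4.5,interpolation=cv2.INTER_CUBIC);cv2.imwrite('pics/c1.png',a)
a=cv2.resize(im[203:333,385:540],None,fx=4.5,fy=4.5,interpolation=cv2.INTER_CUBIC);cv2.imwrite('pics/c2.png',a)
E
```

View pics/c1.png

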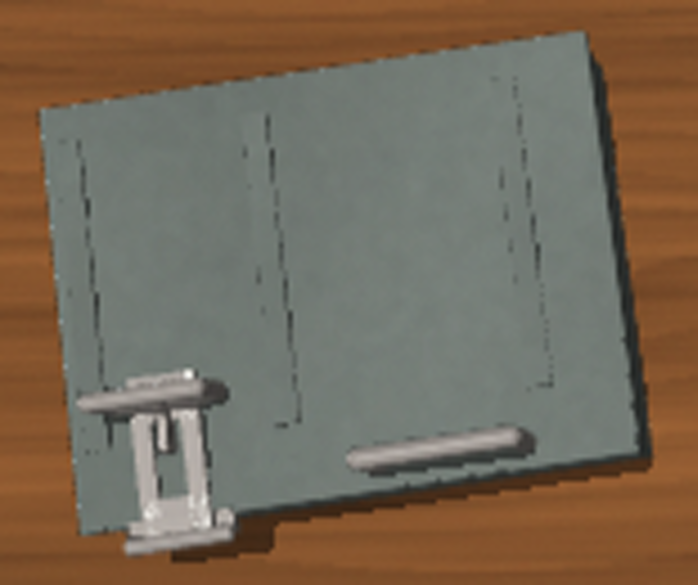

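View pics/c2.png

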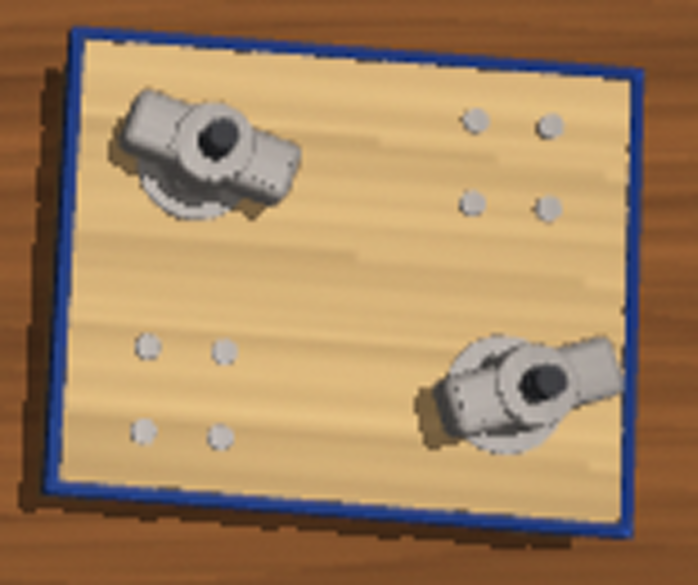

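In the case crop, the lid corners are at (42,108), (586,33), (640,455) and (78,533), the hasp bar runs (85,402)–(215,388), and the lid bar runs (355,458)–(522,436). In the dolly crop, the deck corners are at (75,30), (643,72), (632,535) and (47,492), with stud tops at (220,137) and (548,383).

```bash
cat >> h.py <<'E'
from scipy.optimize import least_squares
def fit(c,L,uv,g):
    L=np.array(L);uv=np.array(uv)
    def W(p):
        s,k=np.sin(p[2]),np.cos(p[2]); return np.c_[p[0]+k*L[:,0]-s*L[:,1],p[1]+s*L[:,0]+k*L[:,1],L[:,2]]
    r=least_squares(lambda p:(proj(c,W(p))-uv).ravel(),g); return r.x,r.fun.reshape(-1,2)
def loc(p,L):
    s,k=np.sin(p[2]),np.cos(p[2]); return np.array([p[0]+k*L[0]-s*L[1],p[1]+s*L[0]+k*L[1],L[2]])
def to(t,yaw):
    "turn to yaw, then tool-frame shift"
    s=bot.sense(); p=s['eef_pos']; y0=s['tool_rot'][2]
    d=np.array(t)-p; a=np.radians(yaw)
    print('pos',p.round(4),'yaw',y0.round(1),'j6',s['joints'][5].round(1),'| turn',round(-((yaw-y0+180)%360-180),1),'shift after turn',np.round([np.cos(a)*d[0]+np.sin(a)*d[1],np.sin(a)*d[0]-np.cos(a)*d[1],-d[2]],4))
E
python3 - <<'E'
from h import *
np.set_printoptions(precision=4,suppress=True)
c=load('pics/top0.png')
o=np.array([110,210])
uv=np.array([(42,108),(586,33),(640,455),(78,533),(150,395),(438,447)])/4.5+o
L=[(.1,.13,.0835),(.1,-.13,.0835),(-.1,-.13,.0835),(-.1,.13,.0835),(-.045,.085,.1235),(-.09,-.045,.1285)]
p,r=fit(c,L,uv,[.4,.3,.1]);print('case',p,np.degrees(p[2]));print(r)
o=np.array([385,203])
uv=np.array([(75,30),(643,72),(632,535),(47,492),(220,137),(548,383)])/4.5+o
L=[(.11,.135,.09),(.11,-.135,.09),(-.11,-.135,.09),(-.11,.135,.09),(.05,.075,.168),(-.05,-.075,.168)]
q,r=fit(c,L,uv,[.4,-.3,-.1]);print('dolly',q,np.degrees(q[2]));print(r)
for n,u,v in(('b',(140,125),(285,175)),('a',(465,405),(610,365))):
    A=atz(c,*(np.array(u)/4.5+o),.145);B=atz(c,*(np.array(v)/4.5+o),.145);d=B-A
    print(n,np.degrees(np.arctan2(d[1],d[0])),np.hypot(*d[:2]))
for u in((315,284),(303,317)): print('wheel',atz(c,*u,.032))
for k,L in dict(hh=(-.112,.085,.0875),hb=(-.045,.085,.1235),lb=(-.09,-.045,.1285),lh=(.1,0,.0755)).items(): print(k,loc(p,L))
for k,L in dict(b=(.05,.075,.168),a=(-.05,-.075,.168)).items(): print(k,loc(q,L))
cs=load('pics/side0.png');print(proj(cs,[loc(q,(.05,.075,.168)),loc(q,(-.05,-.075,.168)),loc(p,(-.045,.085,.1235)),loc(p,(-.09,-.045,.1285))]))
E
```

```text
case [0.5311 0.2894 0.1205] 6.905499261814179
[[ 1.2001  1.1961]
 [-0.393   1.0153]
 [-0.9803 -1.1386]
 [ 1.7327 -0.8953]
 [-1.048  -0.5125]
 [-0.454   0.4897]]
dolly [ 0.532  -0.302  -0.0981] -5.622912976787633
[[ 0.0272  0.4781]
 [-0.9632  0.366 ]
 [-0.9347  0.0521]
 [ 0.4563 -0.1982]
 [ 0.6014 -0.4209]
 [ 0.7282 -0.183 ]]
b -110.78348181583355 0.06952252674716752
a -76.01561993318838 0.06851119946697111
wheel [0.5046 0.0129 0.032 ]
wheel [0.4325 0.0407 0.032 ]
hh [0.4097 0.3603 0.0875]
hb [0.4762 0.3684 0.1235]
lb [0.4472 0.2339 0.1285]
lh [0.6304 0.3014 0.0755]
b [ 0.5891 -0.2322  0.168 ]
a [ 0.4749 -0.3717  0.168 ]
[[368.8395 294.802 ]
 [344.1245 370.031 ]
 [237.287  156.2453]
 [240.0859 187.2959]]
```

```bash
python3 -c "
from h import *
to((.4762,.3684,.19),96.9)"
```

```text
pos [0.1622 0.4724 0.2495] yaw 161.0 j6 90.0 | turn 64.1 shift after turn [-0.141   0.2992  0.0595]
```

Careful with the scale: shifts go in shares of 62.5 mm and turns go in units of 4 degrees. That gives: 10.7 degrees is 2.675.

```bash
python3 inch.py '[[0, 0, 0, 2.675], [0, 0, 0, 2.675], [0, 0, 0, 2.675], [0, 0, 0, 2.675], [0, 0, 0, 2.675], [0, 0, 0, 2.65], [0, 0, 0, 0]]' 0.04 40; python3 inch.py '[[-0.384, 0.8, 0, 0], [-0.384, 0.8, 0, 0], [-0.384, 0.8, 0, 0], [-0.368, 0.8, 0, 0], [-0.368, 0.8, 0, 0], [-0.368, 0.784, 0.32, 0], [0, 0, 0.48, 0], [0, 0, 0, 0]]';python3 -c "
from h import *
to((.4762,.3684,.1235),96.9)"
```

```text
time_s: 0.98
eef_pos: [0.1623, 0.4726, 0.2498]
tool_rot: [-180.0, 0.1, 97.1]
force: [-0.1, 0.2, -0.1]
gripper_width: 0.0402
grasp_force: 0.0
time_s: 1.98
eef_pos: [0.4752, 0.3673, 0.197]
tool_rot: [-179.6, 0.2, 97.0]
force: [0.6, 0.3, 0.2]
gripper_width: 0.04
grasp_force: 0.0
pos [0.4752 0.3673 0.197 ] yaw 97.0 j6 120.7 | turn 0.1 shift after turn [0.001  0.0012 0.0735]
```

Scaled: 0.03 m is 0.48, 0.025 m is 0.4.

```bash
python3 inch.py '[[0, 0.016, 0.48, 0], [0, 0, 0.4, 0], [0, 0, 0.2, 0], [0, 0, 0, 0], [0, 0, 0, 0]]'; python3 inch.py '[[0, 0, 0, 0], [0, 0, 0, 0], [0, 0, 0, 0], [0, 0, 0, 0], [0, 0, 0, 0], [0, 0, 0, 0]]' 0 40; python3 - <<'E'
from h import *
to((.4762,.3684,.1235),96.9)
snap('top','pics/t1.png')
# hasp arc rows
R=np.hypot(67,36);a0=np.degrees(np.arctan2(36,67))
for th in range(0,111,10): a=np.radians(a0+th); print(th,round(R*np.cos(a),1),round(R*np.sin(a),1))
E
```

```text
time_s: 2.6
eef_pos: [0.4778, 0.37, 0.1344]
tool_rot: [179.9, -0.1, 97.0]
force: [-0.2, -0.0, 0.4]
gripper_width: 0.0401
grasp_force: 0.0
time_s: 3.35
eef_pos: [0.4766, 0.3694, 0.1325]
tool_rot: [-179.9, -0.0, 97.0]
force: [-4.7, 1.8, -2.6]
gripper_width: 0.0074
grasp_force: 38.9
pos [0.4766 0.3694 0.1325] yaw 97.0 j6 120.8 | turn 0.1 shift after turn [-0.001  -0.0005  0.009 ]
0 67.0 36.0
10 59.7 47.1
20 50.6 56.7
30 40.0 64.7
40 28.2 70.6
50 15.5 74.5
60 2.3 76.0
70 -10.9 75.3
80 -23.8 72.2
90 -36.0 67.0
100 -47.1 59.7
110 -56.7 50.6
```

```bash
python3 inch.py '[[0, 0, 0, 0], [0, 0, 0.064, 0], [0, 0, 0.08, 0], [0, 0, 0, 0], [0, 0, 0, 0], [0, 0, 0, 0]]' 0.025; python3 inch.py '[[0, 0, 0, 0], [0, 0, 0, 0], [0, 0, 0, 0], [0, 0, 0, 0], [0, 0, 0, 0]]' 0 40; python3 inch.py '[[0, -0.1168, -0.1776, 0], [0, -0.1456, -0.1536, 0], [0, -0.1696, -0.128, 0], [0, 0, 0, 0], [0, 0, 0, 0]]'
```

```text
time_s: 4.15
eef_pos: [0.4774, 0.3693, 0.124]
tool_rot: [180.0, -0.0, 96.9]
force: [-0.4, 0.5, -0.8]
gripper_width: 0.0252
grasp_force: 0.0
time_s: 4.78
eef_pos: [0.4769, 0.3692, 0.1236]
tool_rot: [-180.0, 0.0, 97.0]
force: [-1.7, 0.6, -0.5]
gripper_width: 0.0073
grasp_force: 38.9
time_s: 5.4
eef_pos: [0.4508, 0.3659, 0.1535]
tool_rot: [179.9, -0.0, 96.9]
force: [1.3, -1.5, 1.7]
gripper_width: 0.0074
grasp_force: 40.0
```

Scaled: -0.0132 m is -0.2112, -0.0129 m is -0.2064.

```bash
python3 inch.py '[[0, -0.1888, -0.0944, 0], [0, -0.2032, -0.0624, 0], [0, -0.2112, -0.024, 0], [0, -0.2112, 0.0112, 0], [0, -0.2064, 0.0496, 0], [0, -0.1952, 0.0832, 0], [0, -0.1776, 0.1168, 0], [0, 0, 0, 0]]'; python3 - <<'E'
from h import *
to(loc((.5311,.2894,.1205),(-.112-.0471,.085,.0875+.0597)),96.9)
snap('side','pics/s1.png'); im=cv2.imread('pics/s1.png')
cv2.imwrite('pics/s1c.png',cv2.resize(im[70:270,160:360],None,fx=2.5,fy=2.5))
E
```

```text
time_s: 6.4
eef_pos: [0.3629, 0.355, 0.147]
tool_rot: [-179.9, 0.0, 97.0]
force: [0.8, -2.0, 0.7]
gripper_width: 0.0073
grasp_force: 41.8
pos [0.3629 0.355  0.147 ] yaw 97.0 j6 127.4 | turn 0.1 shift after turn [-0.0004 -0.     -0.0002]
```

View pics/s1c.png

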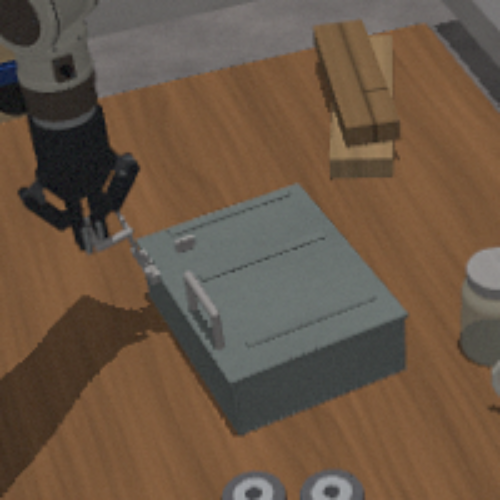

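The hasp is swung back to about 1.75 rad, with the gripper on its loop at crop (95,240). I'll release it and go to the lid bar.

Scaled: -0.03 m is -0.48, -0.02 m is -0.32.

```bash
python3 inch.py '[[0, 0, 0, 0], [0, 0, 0, 0], [0, 0, 0, 0], [0, 0, -0.32, 0], [0, 0, -0.48, 0], [0, 0, -0.48, 0], [0, 0, 0, 0]]' 0.024;python3 -c "
from h import *
to((.4472,.2345,.195),96.9)"
```

```text
time_s: 7.32
eef_pos: [0.3653, 0.3567, 0.23]
tool_rot: [179.7, -0.2, 96.9]
force: [-0.3, 0.1, -0.7]
gripper_width: 0.0239
grasp_force: 0.0
pos [0.3653 0.3567 0.23  ] yaw 96.9 j6 127.4 | turn 0.0 shift after turn [-0.1312  0.0667  0.035 ]
```

Scaled: -0.044 m is -0.704, -0.043 m is -0.688.

```bash
python3 inch.py '[[-0.704, 0.352, 0, 0], [-0.704, 0.352, 0, 0], [-0.688, 0.36, 0.08, 0], [0, 0, 0.48, 0], [0, 0, 0.48, 0], [0, 0, 0.48, 0], [0, 0, 0.104, 0], [0, 0, 0, 0]]' 0.04;python3 inch.py '[[0, 0, 0, 0], [0, 0, 0, 0], [0, 0, 0, 0], [0, 0, 0, 0], [0, 0, 0, 0], [0, 0, 0, 0]]' 0 50;python3 - <<'E'
from h import *
to((.4472,.2345,.1285),96.9)
R=np.hypot(190,53);a0=np.degrees(np.arctan2(53,190));q=None
for th in range(0,86,5):
    a=np.radians(a0+th); n=np.array([-R*np.cos(a),-R*np.sin(a)])
    if q is not None: print(th,(n-q).round(1))
    q=n
E
```

```text
time_s: 8.32
eef_pos: [0.4455, 0.2333, 0.1256]
tool_rot: [-179.9, 0.0, 96.9]
force: [0.2, -0.3, 0.4]
gripper_width: 0.0401
grasp_force: 0.0
time_s: 9.07
eef_pos: [0.4488, 0.2342, 0.1277]
tool_rot: [179.6, -0.1, 96.9]
force: [5.5, 0.6, -2.5]
gripper_width: 0.0083
grasp_force: 48.6
pos [0.4488 0.2342 0.1277] yaw 96.9 j6 110.7 | turn 0.0 shift after turn [ 0.0005 -0.0016 -0.0008]
5 [  5.3 -16.4]
10 [  6.7 -15.8]
15 [  8.1 -15.2]
20 [  9.4 -14.4]
25 [ 10.6 -13.5]
30 [ 11.8 -12.6]
35 [ 12.8 -11.5]
40 [ 13.8 -10.3]
45 [14.6 -9.1]
50 [15.3 -7.8]
55 [16.  -6.4]
60 [16.5 -5. ]
65 [16.8 -3.6]
70 [17.1 -2.1]
75 [17.2 -0.6]
80 [17.2  0.9]
85 [17.   2.4]
```

```bash
python3 inch.py '[[0, 0.0848, -0.2624, 0], [0, 0.1072, -0.2528, 0], [0, 0.1296, -0.2432, 0], [0, 0.1504, -0.2304, 0], [0, 0.1696, -0.216, 0], [0, 0.1888, -0.2016, 0]]'; python3 inch.py '[[0, 0.2048, -0.184, 0], [0, 0.2208, -0.1648, 0], [0, 0.2336, -0.1456, 0], [0, 0.2448, -0.1248, 0], [0, 0.256, -0.1024, 0], [0, 0.264, -0.08, 0], [0, 0.2688, -0.0576, 0], [0, 0.2736, -0.0336, 0]]';  python3 inch.py '[[0, 0.2752, -0.0096, 0], [0, 0, 0, 0], [0, 0, 0, 0]]'; python3 - <<'E'
from h import *
for a in (70,75): 
  t=np.radians(a)+np.arctan2(53,190); print(a,loc((.5311,.2894,.1205),(.1-.19725*np.cos(t),-.045,.0755+.19725*np.sin(t))))
E
```

```text
time_s: 9.82
eef_pos: [0.4966, 0.2402, 0.2137]
tool_rot: [-179.9, -0.1, 97.0]
force: [0.1, 3.2, -8.1]
gripper_width: 0.0081
grasp_force: 48.4
time_s: 10.82
eef_pos: [0.6186, 0.2556, 0.2727]
tool_rot: [179.9, -0.2, 97.0]
force: [-4.7, 1.1, 5.8]
gripper_width: 0.0082
grasp_force: 51.9
time_s: 11.2
eef_pos: [0.6376, 0.258, 0.2727]
tool_rot: [179.7, -0.2, 97.0]
force: [2.6, 3.0, 5.5]
gripper_width: 0.0082
grasp_force: 53.0
70 [0.62071449 0.25492242 0.27216503]
75 [0.63778803 0.2569898  0.27273967]
```

Lid is at about 75° (1.31 rad). Next I'll release it, rise and check the wheels.

```bash
python3 inch.py '[[0, 0, 0, 0], [0, 0, 0, 0], [0, 0, 0, 0], [0, 0, -0.48, 0], [0, 0, -0.48, 0], [0, -0.8, -0.16, 0], [0, -0.8, 0, 0], [0, -0.8, 0, 0]]' 0.03;python3 - <<'E'
from h import *
to((.5046,.0129,.12),6)
snap('side','pics/s2.png')
c=snap('top','pics/t2.png')
E
```

```text
time_s: 12.2
eef_pos: [0.486, 0.238, 0.3399]
tool_rot: [-180.0, 0.0, 96.9]
force: [0.1, 0.1, 1.3]
gripper_width: 0.0299
grasp_force: 0.0
pos [0.486  0.238  0.3399] yaw 96.9 j6 109.2 | turn 90.9 shift after turn [-0.0051  0.2258  0.2199]
```

View pics/t2.png

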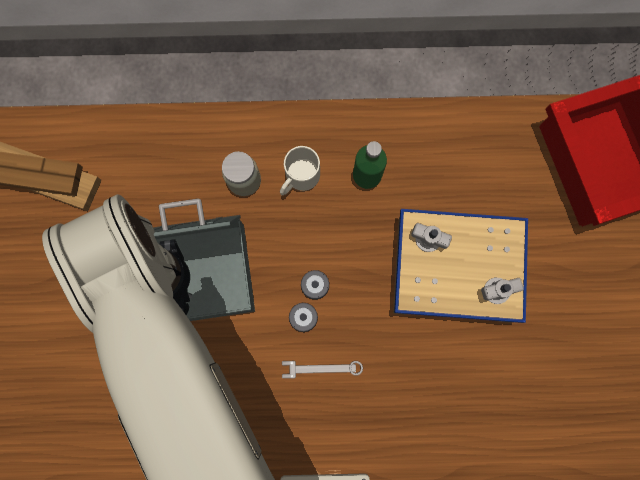

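Lid is open with its bar seen at (182,210). The wheels haven't moved, at (315,284) and (303,317).

Scaled: -10.4 degrees is -2.6.

```bash
python3 inch.py '[[0, 0, 0, -2.6], [0, 0, 0, -2.6], [0, 0, 0, -2.6], [0, 0, 0, -2.6], [0, 0, 0, -2.575], [0, 0, 0, -2.55], [0, 0, 0, 0]]' 0.085; python3 -c "
from h import *
to((.5046,.0129,.12),159)"
```

```text
time_s: 13.18
eef_pos: [0.4881, 0.2384, 0.3401]
tool_rot: [-180.0, 0.0, 158.9]
force: [0.2, 0.8, 0.1]
gripper_width: 0.0852
grasp_force: 0.0
pos [0.4881 0.2384 0.3401] yaw 158.9 j6 47.1 | turn -0.1 shift after turn [-0.0962 -0.2046  0.2201]
```

```bash
python3 inch.py '[[-0.304, -0.656, 0, 0], [-0.304, -0.656, 0.16, 0], [-0.304, -0.656, 0.8, 0], [-0.3136, -0.6528, 0.8, 0], [-0.3136, -0.6528, 0.8, 0], [0, 0, 0.72, 0], [0, 0, 0, 0], [0, 0, 0, 0]]'; python3 -c "
from h import *
to((.5046,.0129,.025),159)"
```

```text
time_s: 14.18
eef_pos: [0.5047, 0.0232, 0.1478]
tool_rot: [180.0, 0.1, 159.0]
force: [-0.5, -0.0, 0.0]
gripper_width: 0.0848
grasp_force: 0.0
pos [0.5047 0.0232 0.1478] yaw 159.0 j6 23.6 | turn 0.0 shift after turn [-0.0036 -0.0096  0.1228]
```

Scaled: 0.03 m is 0.48, 0.025 m is 0.4.

```bash
python3 inch.py '[[-0.0576, -0.1536, 0.48, 0], [0, 0, 0.48, 0], [0, 0, 0.48, 0], [0, 0, 0.4, 0], [0, 0, 0.12, 0], [0, 0, 0, 0], [0, 0, 0, 0]]'; python3 inch.py '[[0, 0, 0, 0], [0, 0, 0, 0], [0, 0, 0, 0], [0, 0, 0, 0], [0, 0, 0, 0], [0, 0, 0, 0]]' 0.04 50; python3 -c "
from h import *
to((.5046,.0129,.025),159)"
```

```text
time_s: 15.05
eef_pos: [0.5049, 0.0129, 0.0254]
tool_rot: [179.9, 0.2, 159.1]
force: [-0.5, 0.5, -0.6]
gripper_width: 0.0848
grasp_force: 0.0
time_s: 15.8
eef_pos: [0.5043, 0.0127, 0.0251]
tool_rot: [179.9, 0.1, 159.0]
force: [0.1, 0.3, 5.3]
gripper_width: 0.0626
grasp_force: 53.9
pos [0.5043 0.0127 0.0251] yaw 159.0 j6 22.4 | turn 0.0 shift after turn [-0.0002  0.0003  0.0001]
```

Scaled: -0.04 m is -0.64, -0.035 m is -0.56.

```bash
python3 inch.py '[[0, 0, -0.48, 0], [0, 0, -0.64, 0], [0, 0, -0.64, 0], [0, 0, -0.56, 0], [0, 0, 0, 0], [0, 0, 0, 0]]'; python3 -c "
from h import *
P=(.5311,.2894,.1205)
to(loc(P,(-.02,-.055,.17)),159); to(loc(P,(-.02,.06,.17)),159)"
```

```text
time_s: 16.55
eef_pos: [0.5026, 0.0126, 0.1678]
tool_rot: [-180.0, -0.1, 159.0]
force: [-0.8, 0.4, -1.1]
gripper_width: 0.0624
grasp_force: 55.5
pos [0.5026 0.0126 0.1678] yaw 159.0 j6 22.4 | turn 0.0 shift after turn [ 0.0645  0.2107 -0.0022]
pos [0.5026 0.0126 0.1678] yaw 159.0 j6 22.4 | turn 0.0 shift after turn [ 0.1183  0.3123 -0.0022]
```

```bash
python3 inch.py '[[0.272, 0.7136, 0, 0], [0.272, 0.7136, 0, 0], [0.272, 0.7136, 0, 0], [0.272, 0.7136, 0, 0], [0.272, 0.7136, 0, 0], [0.272, 0.7136, 0, 0], [0.2608, 0.7152, 0, 0], [0, 0, 0, 0]]'; python3 inch.py '[[0, 0, 0, 0], [0, 0, 0, 0]]'; python3 -c "
from h import *
P=(.5311,.2894,.1205)
to(loc(P,(-.02,.06,.033)),159)"
```

```text
time_s: 17.55
eef_pos: [0.503, 0.3494, 0.1657]
tool_rot: [-179.9, -0.1, 159.3]
force: [0.5, -0.3, -1.6]
gripper_width: 0.0629
grasp_force: 55.6
time_s: 17.8
eef_pos: [0.5043, 0.3451, 0.1679]
tool_rot: [-179.9, -0.1, 159.0]
force: [0.2, -0.1, -0.6]
gripper_width: 0.0622
grasp_force: 55.6
pos [0.5043 0.3451 0.1679] yaw 159.0 j6 55.4 | turn -0.0 shift after turn [0.0008 0.0013 0.1349]
```

Scaled: 0.03 m is 0.48, 0.015 m is 0.24.

```bash
python3 inch.py '[[0, 0, 0.48, 0], [0, 0, 0.48, 0], [0, 0, 0.48, 0], [0, 0, 0.48, 0], [0, 0, 0.24, 0], [0, 0, 0, 0], [0, 0, 0, 0]]'; python3 inch.py '[[0, 0, 0, 0], [0, 0, 0, 0], [0, 0, 0, 0], [0, 0, 0, 0]]' 0.085; python3 inch.py '[[0, 0, -0.48, 0], [0, 0, -0.64, 0], [0, 0, -0.64, 0], [0, 0, -0.48, 0], [0, 0, 0, 0]]'; python3 - <<'E'
from h import *
to((.4325,.0407,.168),159)
snap('side','pics/s3.png')
E
```

```text
time_s: 18.68
eef_pos: [0.5056, 0.3469, 0.0351]
tool_rot: [179.9, 0.1, 159.0]
force: [-0.4, 0.5, -0.1]
gripper_width: 0.0625
grasp_force: 55.7
time_s: 19.18
eef_pos: [0.5055, 0.3476, 0.0351]
tool_rot: [179.8, 0.1, 159.1]
force: [-0.2, 0.0, 5.7]
gripper_width: 0.0853
grasp_force: 0.0
time_s: 19.8
eef_pos: [0.5059, 0.3476, 0.1765]
tool_rot: [179.7, 0.2, 159.1]
force: [-0.3, -0.3, 1.1]
gripper_width: 0.0851
grasp_force: 0.0
pos [0.5059 0.3476 0.1765] yaw 159.1 j6 55.4 | turn 0.1 shift after turn [-0.0415 -0.3128  0.0085]
```

View pics/s3.png

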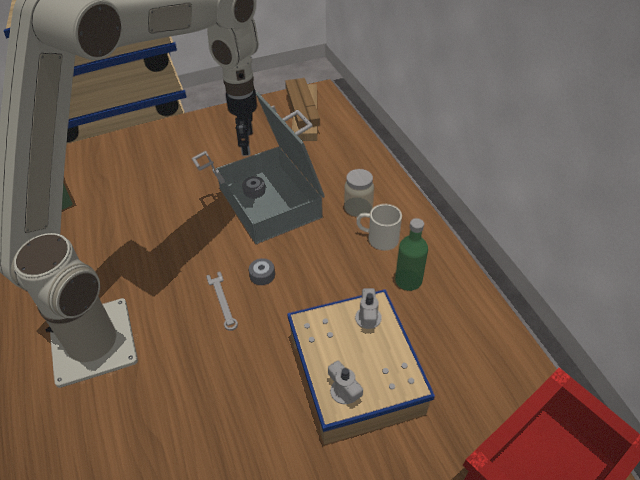

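The first wheel lies in the case at (254,186). The second is still at (262,270), the hasp is back and the lid is up.

```bash
python3 inch.py '[[-0.096, -0.7152, 0, 0], [-0.096, -0.7152, 0, 0], [-0.096, -0.7152, 0, 0], [-0.096, -0.7152, 0, 0], [-0.096, -0.7152, 0, 0], [-0.096, -0.7152, 0, 0], [-0.088, -0.7136, 0.48, 0], [0, 0, 0.48, 0]]'; python3 inch.py '[[0, 0, 0, 0], [0, 0, 0, 0]]'; python3 - <<'E'
from h import *
print(atz(load('pics/s3.png'),262,267,.032))
c=snap('top','pics/t3.png')
im=cv2.imread('pics/t3.png'); cv2.imwrite('pics/t3c.png',cv2.resize(im[240:370,230:400],None,fx=3,fy=3))
to((.4325,.0407,.025),159)
E
```

```text
time_s: 20.85
eef_pos: [0.4291, 0.0371, 0.1116]
tool_rot: [-179.9, -0.2, 158.8]
force: [1.1, 1.0, -0.6]
gripper_width: 0.0851
grasp_force: 0.0
time_s: 21.1
eef_pos: [0.4314, 0.0399, 0.1137]
tool_rot: [-180.0, -0.0, 159.1]
force: [0.1, -0.6, 0.4]
gripper_width: 0.085
grasp_force: 0.0
[0.43479477 0.0384294  0.032     ]
pos [0.432  0.0401 0.1143] yaw 159.1 j6 26.2 | turn 0.1 shift after turn [-0.0002  0.0007  0.0893]
```

View pics/t3c.png

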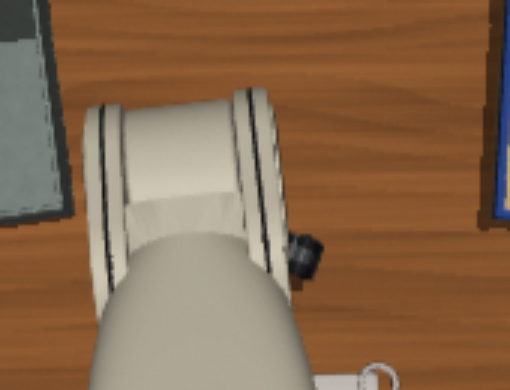

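The arm hides the wheel in the top view, but the side picture puts it at (0.435, 0.038), which agrees with the earlier fix. I'll grasp it now.

```bash
python3 inch.py '[[0, 0, 0.48, 0], [0, 0, 0.48, 0], [0, 0, 0.4, 0], [0, 0, 0.064, 0], [0, 0, 0, 0], [0, 0, 0, 0]]'; python3 inch.py '[[0, 0, 0, 0], [0, 0, 0, 0], [0, 0, 0, 0], [0, 0, 0, 0], [0, 0, 0, 0], [0, 0, 0, 0]]' 0.04 50; python3 inch.py '[[0, 0, -0.48, 0], [0, 0, -0.64, 0], [0, 0, -0.64, 0], [0, 0, -0.56, 0], [0, 0, 0, 0], [0, 0, 0, 0]]';  python3 -c "
from h import *
P=(.5311,.2894,.1205)
to(loc(P,(-.02,-.06,.17)),159)"
```

```text
time_s: 21.9
eef_pos: [0.4327, 0.0399, 0.026]
tool_rot: [179.9, 0.1, 159.1]
force: [0.6, 0.1, 0.1]
gripper_width: 0.0851
grasp_force: 0.0
time_s: 22.65
eef_pos: [0.4323, 0.0398, 0.026]
tool_rot: [179.9, 0.1, 159.0]
force: [-1.7, 0.6, 6.3]
gripper_width: 0.0624
grasp_force: 53.3
time_s: 23.4
eef_pos: [0.4308, 0.0395, 0.1691]
tool_rot: [-180.0, -0.1, 159.0]
force: [0.1, 0.7, -1.9]
gripper_width: 0.0621
grasp_force: 55.7
pos [0.4308 0.0395 0.1691] yaw 159.0 j6 26.2 | turn 0.0 shift after turn [-0.0145  0.2068 -0.0009]
```

```bash
python3 inch.py '[[-0.048, 0.6624, 0, 0], [-0.048, 0.6624, 0, 0], [-0.048, 0.6624, 0, 0], [-0.048, 0.6624, 0, 0], [-0.04, 0.6592, 0, 0], [0, 0, 0, 0], [0, 0, 0, 0], [0, 0, 0, 0]]';  python3 -c "
from h import *
P=(.5311,.2894,.1205)
to(loc(P,(-.02,-.06,.033)),159)"
```

```text
time_s: 24.4
eef_pos: [0.5181, 0.2264, 0.169]
tool_rot: [-179.9, -0.1, 159.0]
force: [-1.0, 0.9, -1.3]
gripper_width: 0.0623
grasp_force: 55.7
pos [0.5181 0.2264 0.169 ] yaw 159.0 j6 44.6 | turn -0.0 shift after turn [0.     0.0011 0.136 ]
```

Scaled: 0.03 m is 0.48, 0.015 m is 0.24.

```bash
python3 inch.py '[[0, 0, 0.48, 0], [0, 0, 0.48, 0], [0, 0, 0.48, 0], [0, 0, 0.48, 0], [0, 0, 0.24, 0], [0, 0, 0, 0], [0, 0, 0, 0]]'; python3 inch.py '[[0, 0, 0, 0], [0, 0, 0, 0], [0, 0, 0, 0], [0, 0, 0, 0]]' 0.085; python3 inch.py '[[0, 0, -0.48, 0], [0, 0, -0.96, 0], [0, 0, -0.96, 0], [0, 0, -0.96, 0], [0, 0, -0.96, 0], [0, 0, -0.56, 0], [0, 0, 0, 0]]'; python3 - <<'E'
from h import *
snap('side','pics/s4.png')
im=cv2.imread('pics/s4.png'); cv2.imwrite('pics/s4c.png',cv2.resize(im[70:330,160:460],None,fx=2,fy=2))
to((.637,.257,.34),96.9)
E
```

```text
time_s: 25.28
eef_pos: [0.5199, 0.2278, 0.036]
tool_rot: [179.9, 0.1, 159.0]
force: [1.2, -0.1, -1.1]
gripper_width: 0.0625
grasp_force: 55.7
time_s: 25.78
eef_pos: [0.5195, 0.2278, 0.0355]
tool_rot: [180.0, 0.1, 159.1]
force: [0.5, -0.1, 3.5]
gripper_width: 0.0847
grasp_force: 0.0
time_s: 26.65
eef_pos: [0.5201, 0.2281, 0.3434]
tool_rot: [179.7, 0.3, 159.0]
force: [0.5, 0.3, -0.0]
gripper_width: 0.0854
grasp_force: 0.0
pos [0.5194 0.2278 0.3408] yaw 159.0 j6 44.6 | turn 62.1 shift after turn [0.0149 0.1203 0.0008]
```

View pics/s4c.png

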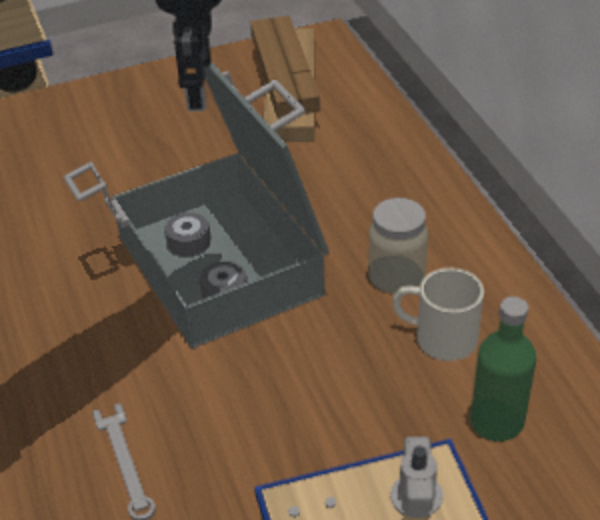

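Both wheels lie flat in the case, at (187,233) and (224,280). Next, grip the lid bar and shut the lid.

```bash
python3 inch.py '[[0, 0, 0, 2.6], [0, 0, 0, 2.6], [0, 0, 0, 2.6], [0, 0, 0, 2.6], [0, 0, 0, 2.575], [0, 0, 0, 2.55], [0, 0, 0, 0]]' 0.034; python3 inch.py '[[0.08, 0.64, 0, 0], [0.08, 0.64, 0, 0], [0.08, 0.64, 0, 0], [0, 0, 0, 0], [0, 0, 0, 0]]'; python3 -c "
from h import *
to((.6376,.2570,.2727),96.9)"
```

```text
time_s: 27.58
eef_pos: [0.5183, 0.2273, 0.3375]
tool_rot: [-179.8, 0.1, 97.1]
force: [-0.1, 0.3, 1.3]
gripper_width: 0.0339
grasp_force: 0.0
time_s: 28.2
eef_pos: [0.6357, 0.2568, 0.3382]
tool_rot: [-179.8, 0.0, 97.0]
force: [-1.0, -0.1, -0.1]
gripper_width: 0.0338
grasp_force: 0.0
pos [0.6357 0.2568 0.3382] yaw 97.0 j6 105.0 | turn 0.1 shift after turn [-0.0001  0.0019  0.0655]
```

Scaled: 0.03 m is 0.48, 0.025 m is 0.4.

```bash
python3 inch.py '[[0, 0.016, 0.48, 0], [0, 0, 0.4, 0], [0, 0, 0.168, 0], [0, 0, 0, 0], [0, 0, 0, 0]]'; python3 inch.py '[[0, 0, 0, 0], [0, 0, 0, 0], [0, 0, 0, 0], [0, 0, 0, 0], [0, 0, 0, 0], [0, 0, 0, 0]]' 0 50; python3 -c "
from h import *
to((.6376,.2570,.2727),96.9)"
```

```text
time_s: 28.82
eef_pos: [0.6374, 0.2573, 0.2763]
tool_rot: [179.8, -0.0, 97.0]
force: [0.2, 0.1, 1.1]
gripper_width: 0.0337
grasp_force: 0.0
time_s: 29.58
eef_pos: [0.6376, 0.2573, 0.2755]
tool_rot: [179.9, -0.0, 96.9]
force: [-0.5, -0.2, 5.8]
gripper_width: 0.008
grasp_force: 49.0
pos [0.6376 0.2573 0.2755] yaw 96.9 j6 105.0 | turn 0.0 shift after turn [-0.0003 -0.0001  0.0028]
```

Scaled: -0.0172 m is -0.2752, -0.0171 m is -0.2736.

```bash
python3 inch.py '[[0, -0.2752, 0.0096, 0], [0, -0.2736, 0.0336, 0], [0, -0.2688, 0.0576, 0], [0, -0.264, 0.08, 0], [0, -0.256, 0.1024, 0], [0, -0.2448, 0.1248, 0], [0, -0.2336, 0.1456, 0], [0, -0.2208, 0.1648, 0]]'; python3 inch.py '[[0, -0.2048, 0.184, 0], [0, -0.1888, 0.2016, 0], [0, -0.1696, 0.216, 0], [0, -0.1504, 0.2304, 0], [0, -0.1296, 0.2432, 0], [0, -0.1072, 0.2528, 0], [0, -0.0848, 0.2624, 0], [0, 0, 0, 0]]'; python3 inch.py '[[0, 0, 0.032, 0], [0, 0, 0, 0], [0, 0, 0, 0]]';python3 -c "
from h import *
to((.4478,.2342,.1285),96.9)"
```

```text
time_s: 30.58
eef_pos: [0.512, 0.2415, 0.2296]
tool_rot: [179.8, 0.0, 96.9]
force: [3.8, 0.4, -1.9]
gripper_width: 0.0079
grasp_force: 50.1
time_s: 31.58
eef_pos: [0.449, 0.2338, 0.1299]
tool_rot: [179.7, 0.1, 96.9]
force: [6.2, -0.2, -4.8]
gripper_width: 0.008
grasp_force: 51.7
time_s: 31.95
eef_pos: [0.449, 0.2338, 0.1295]
tool_rot: [179.7, 0.0, 96.9]
force: [2.6, -1.9, 5.8]
gripper_width: 0.0079
grasp_force: 52.8
pos [0.449  0.2338 0.1295] yaw 96.9 j6 110.7 | turn 0.0 shift after turn [ 0.0005 -0.0011  0.001 ]
```

Scaled: 0.003 m is 0.048.

```bash
python3 inch.py '[[0, 0, 0.048, 0], [0, 0, 0, 0], [0, 0, 0, 0]]';python3 inch.py '[[0, 0, 0, 0], [0, 0, 0, 0], [0, 0, 0, 0], [0, 0, -0.48, 0], [0, 0, -0.64, 0], [0, 0, -0.48, 0], [0, 0, 0, 0]]' 0.03;python3 -c "
from h import *
to((.3629,.355,.23),96.9)"
```

```text
time_s: 32.33
eef_pos: [0.449, 0.2338, 0.1292]
tool_rot: [179.6, 0.0, 96.9]
force: [-4.1, -5.7, 23.0]
gripper_width: 0.0081
grasp_force: 54.6
time_s: 33.2
eef_pos: [0.448, 0.2347, 0.227]
tool_rot: [179.8, -0.1, 97.0]
force: [0.1, -0.2, -1.0]
gripper_width: 0.0301
grasp_force: 0.0
pos [0.448  0.2347 0.227 ] yaw 97.0 j6 110.7 | turn 0.1 shift after turn [ 0.1296 -0.07   -0.003 ]
```

```bash
python3 inch.py '[[0.6912, -0.3728, 0, 0], [0.6912, -0.3728, 0, 0], [0.6912, -0.3744, 0, 0], [0, 0, 0, 0], [0, 0, 0, 0]]' 0.027;python3 -c "
from h import *
to((.3629,.355,.147),96.9)"
```

```text
time_s: 33.83
eef_pos: [0.361, 0.3535, 0.2236]
tool_rot: [-179.9, 0.1, 97.0]
force: [-0.3, 0.4, 0.0]
gripper_width: 0.0272
grasp_force: 0.0
pos [0.361  0.3535 0.2236] yaw 97.0 j6 127.4 | turn 0.1 shift after turn [0.0013 0.002  0.0766]
```

Scaled: 0.03 m is 0.48, 0.025 m is 0.4.

```bash
python3 inch.py '[[0.016, 0.016, 0.4, 0], [0, 0, 0.48, 0], [0, 0, 0.32, 0], [0, 0, 0, 0], [0, 0, 0, 0]]';python3 inch.py '[[0, 0, 0, 0], [0, 0, 0, 0], [0, 0, 0, 0], [0, 0, 0, 0], [0, 0, 0, 0]]' 0 40;python3 -c "
from h import *
to((.3629,.355,.147),96.9)"
```

```text
time_s: 34.45
eef_pos: [0.3633, 0.3547, 0.1505]
tool_rot: [180.0, -0.0, 96.9]
force: [0.9, 0.2, -0.0]
gripper_width: 0.0268
grasp_force: 0.0
time_s: 35.08
eef_pos: [0.3622, 0.3553, 0.1503]
tool_rot: [-180.0, -0.0, 97.0]
force: [-2.3, -0.8, 5.0]
gripper_width: 0.0075
grasp_force: 39.3
pos [0.3622 0.3553 0.1503] yaw 97.0 j6 127.5 | turn 0.1 shift after turn [-0.0004  0.0007  0.0033]
```

Reverse the arc to close the hasp.

```bash
python3 inch.py '[[0, 0.1776, -0.1168, 0], [0, 0.1952, -0.0832, 0], [0, 0.2064, -0.0496, 0], [0, 0.2112, -0.0112, 0], [0, 0.2112, 0.024, 0], [0, 0.2032, 0.0624, 0], [0, 0.1888, 0.0944, 0], [0, 0.1696, 0.128, 0]]'; python3 inch.py '[[0, 0.1456, 0.1536, 0], [0, 0.1168, 0.1776, 0], [0, 0, 0.016, 0], [0, 0, 0.016, 0], [0, 0, 0, 0]]';python3 -c "
from h import *
to((.4769,.3692,.1236),96.9)"
```

```text
time_s: 36.08
eef_pos: [0.4602, 0.3676, 0.1465]
tool_rot: [180.0, -0.1, 97.0]
force: [-1.7, 2.8, 2.4]
gripper_width: 0.0072
grasp_force: 42.5
time_s: 36.7
eef_pos: [0.4767, 0.3696, 0.1242]
tool_rot: [179.9, -0.0, 97.0]
force: [1.8, 5.3, 0.6]
gripper_width: 0.0072
grasp_force: 43.8
pos [0.4767 0.3696 0.1242] yaw 97.0 j6 120.8 | turn 0.1 shift after turn [-0.0004  0.0001  0.0006]
```

```bash
python3 inch.py '[[0, 0, 0.048, 0], [0, 0, 0, 0], [0, 0, 0, 0]]';python3 inch.py '[[0, 0, 0.048, 0], [0, 0, 0, 0], [0, 0, 0, 0]]'
```

```text
time_s: 37.08
eef_pos: [0.4771, 0.3697, 0.1233]
tool_rot: [179.7, -0.1, 96.9]
force: [1.6, 3.2, 8.4]
gripper_width: 0.0071
grasp_force: 44.5
time_s: 37.45
eef_pos: [0.4772, 0.3697, 0.1231]
tool_rot: [179.6, -0.2, 96.9]
force: [-2.4, -0.6, 21.1]
gripper_width: 0.0071
grasp_force: 45.8
```

Hasp is firmly down (21 N on pushing). Next, release it and go to nut_a.

Careful with the scale: shifts go in shares of 62.5 mm and turns go in units of 4 degrees. That gives: -0.05 m is -0.8, -0.04 m is -0.64.

```bash
python3 inch.py '[[0, 0, 0, 0], [0, 0, 0, 0], [0, 0, 0, 0], [0, 0, -0.64, 0], [0, 0, -0.8, 0], [0, 0, -0.8, 0], [0, 0, 0, 0]]' 0.03;python3 inch.py '[[0, 0, 0, -2.6], [0, 0, 0, -2.6], [0, 0, 0, -2.6], [0, 0, 0, -2.6], [0, 0, 0, -2.6], [0, 0, 0, -2.6], [0, 0, 0, -2.6], [0, 0, 0, -2.6]]' 0.06;python3 inch.py '[[0, 0, 0, -2.6], [0, 0, 0, -2.6], [0, 0, 0, -2.6], [0, 0, 0, -2.6], [0, 0, 0, -2.6], [0, 0, 0, -2.6], [0, 0, 0, -2.6], [0, 0, 0, -2.6]]';python3 inch.py '[[0, 0, 0, -2.6], [0, 0, 0, -2.6], [0, 0, 0, 0], [0, 0, 0, 0]]';python3 -c "
from h import *
to((.4747,-.371,.22),-76)
c=snap('side','pics/s5.png')
im=cv2.imread('pics/s5.png'); a=cv2.resize(im[100:260,160:360],None,fx=2.5,fy=2.5); b=cv2.resize(im[280:440,280:440],None,fx=2.5,fy=2.5); import numpy as np; cv2.imwrite('pics/s5c.png',np.hstack([a,b])[:,:800])"
```

```text
time_s: 38.33
eef_pos: [0.4774, 0.3701, 0.2624]
tool_rot: [179.6, -0.2, 96.9]
force: [0.5, 0.6, -0.5]
gripper_width: 0.0304
grasp_force: 0.0
time_s: 39.33
eef_pos: [0.475, 0.3683, 0.2556]
tool_rot: [-179.8, -0.2, -179.5]
force: [-0.3, 0.8, -0.4]
gripper_width: 0.0603
grasp_force: 0.0
time_s: 40.33
eef_pos: [0.475, 0.3683, 0.2556]
tool_rot: [179.8, -0.2, -96.3]
force: [0.5, 0.0, -0.6]
gripper_width: 0.0602
grasp_force: 0.0
time_s: 40.83
eef_pos: [0.4753, 0.3687, 0.257]
tool_rot: [179.9, -0.1, -76.0]
force: [0.0, 0.2, 0.4]
gripper_width: 0.0599
grasp_force: 0.0
pos [0.4753 0.3687 0.257 ] yaw -76.0 j6 -66.2 | turn -0.0 shift after turn [0.7175 0.1795 0.037 ]
```

```bash
python3 -c "
import cv2,numpy as np
im=cv2.imread('pics/s5.png'); a=cv2.resize(im[110:250,180:340],None,fx=2.5,fy=2.5); b=cv2.resize(im[280:420,290:440],None,fx=2.5,fy=2.5); cv2.imwrite('pics/s5d.png',np.hstack([a,b]))"
```

```text
(no output)
```

View pics/s5d.png

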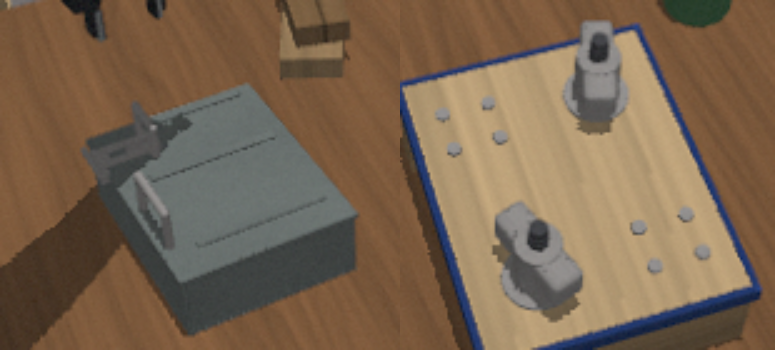

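Case is shut with the hasp over the catch. Both jam nuts are visible on the right side of the crop. Travelling to nut_a.

Scaled: 0.0448 m is 0.7168, 0.0112 m is 0.1792.

```bash
python3 inch.py '[[0.7168, 0.1792, 0, 0], [0.7168, 0.1792, 0, 0], [0.7168, 0.1792, 0, 0], [0.7168, 0.1792, 0, 0], [0.7168, 0.1792, 0, 0], [0.7168, 0.1792, 0, 0], [0.7168, 0.1792, 0, 0], [0.7168, 0.1792, 0, 0]]'; python3 inch.py '[[0.7168, 0.1792, 0, 0], [0.7168, 0.1792, 0, 0], [0.7168, 0.1792, 0, 0], [0.7168, 0.1792, 0, 0], [0.7168, 0.1792, 0, 0], [0.7168, 0.1792, 0, 0], [0.7168, 0.1792, 0, 0], [0.7168, 0.1792, 0, 0]]';python3 inch.py '[[0, 0, 0.32, 0], [0, 0, 0.16, 0], [0, 0, 0, 0], [0, 0, 0, 0]]';python3 -c "
from h import *
to((.4747,-.371,.137),-76)
"
```

```text
time_s: 41.88
eef_pos: [0.4762, -0.0019, 0.2583]
tool_rot: [-180.0, -0.0, -75.9]
force: [0.9, -1.3, 0.2]
gripper_width: 0.0606
grasp_force: 0.0
time_s: 42.88
eef_pos: [0.4769, -0.3714, 0.2582]
tool_rot: [-180.0, -0.0, -76.0]
force: [0.9, 0.0, 0.2]
gripper_width: 0.0602
grasp_force: 0.0
time_s: 43.38
eef_pos: [0.4775, -0.3694, 0.2291]
tool_rot: [-180.0, -0.0, -75.8]
force: [0.4, -0.6, 0.3]
gripper_width: 0.0599
grasp_force: 0.0
pos [ 0.4775 -0.3694  0.2291] yaw -75.8 j6 -141.9 | turn 0.2 shift after turn [0.0009 0.0031 0.0921]
```

```bash
python3 inch.py '[[0.016, 0.048, 0.4, 0], [0, 0, 0.4, 0], [0, 0, 0.4, 0], [0, 0, 0.272, 0], [0, 0, 0, 0], [0, 0, 0, 0]]'; python3 inch.py '[[0, 0, 0, 0], [0, 0, 0, 0], [0, 0, 0, 0], [0, 0, 0, 0], [0, 0, 0, 0], [0, 0, 0, 0]]' 0.01 90;python3 -c "
from h import *
to((.4747,-.371,.137),-76); print(bot.sense()['ft_torque'])
"
```

```text
time_s: 44.12
eef_pos: [0.4752, -0.3718, 0.1377]
tool_rot: [-179.9, -0.1, -75.8]
force: [0.6, -0.1, -0.1]
gripper_width: 0.0601
grasp_force: 0.0
time_s: 44.88
eef_pos: [0.4763, -0.3715, 0.1379]
tool_rot: [-179.8, -0.1, -75.8]
force: [4.3, 2.5, 6.7]
gripper_width: 0.0266
grasp_force: 88.6
pos [ 0.4763 -0.3715  0.1379] yaw -75.8 j6 -142.2 | turn 0.2 shift after turn [-0.0009  0.0014  0.0009]
[ 0.62510167 -0.80632037 -0.08965935]
```

Scaled: 0.0003 m is 0.0048, 10.5 degrees is 2.625.

```bash
python3 inch.py '[[0, 0, 0.0048, 2.625], [0, 0, 0.0048, 2.625], [0, 0, 0.0048, 2.625], [0, 0, 0.0048, 2.625], [0, 0, 0.0048, 2.625], [0, 0, 0.0048, 2.625], [0, 0, 0.0048, 2.625], [0, 0, 0.0048, 2.625]]';python3 -c "
from h import *
s=bot.sense();print(s['ft_torque'],s['joints'][5])"; python3 inch.py '[[0, 0, 0.0048, 2.5], [0, 0, 0.0048, 2.5], [0, 0, 0.0048, 2.5], [0, 0, 0.0048, 2.5], [0, 0, 0.0048, 2.5], [0, 0, 0.0048, 2.5], [0, 0, 0.0048, 2.5], [0, 0, 0, 0]]';python3 -c "
from h import *
s=bot.sense();print(s['ft_torque'],s['joints'][5])"
```

```text
time_s: 45.88
eef_pos: [0.4777, -0.3721, 0.1357]
tool_rot: [-179.7, 0.4, -160.1]
force: [9.0, 0.9, 4.1]
gripper_width: 0.026
grasp_force: 88.4
[ 0.29629518 -1.56990916  0.04533157] -57.87804761909787
time_s: 46.88
eef_pos: [0.4775, -0.3734, 0.1338]
tool_rot: [179.9, 0.5, 130.1]
force: [6.6, -2.4, 3.0]
gripper_width: 0.0268
grasp_force: 88.5
[-0.20442514 -1.47542427 -0.07729907] 11.842759518183174
```

Scaled: 0.0003 m is 0.0048, 0.0002 m is 0.0032, 10 degrees is 2.5.

```bash
python3 inch.py '[[0, 0, 0.0048, 2.5], [0, 0, 0.0048, 2.5], [0, 0, 0.0032, 2], [0, 0, 0, 0]]';python3 -c "
from h import *
s=bot.sense();print(s['ft_torque'],s['joints'][5])"; python3 inch.py '[[0, 0, 0, 1.25], [0, 0, 0, 1.25], [0, 0, 0, 1.25], [0, 0, 0, 0]]';python3 -c "
from h import *
s=bot.sense();print(s['ft_torque'],s['joints'][5])"; python3 inch.py '[[0, 0, 0, 1.25], [0, 0, 0, 1.25], [0, 0, 0, 1.25], [0, 0, 0, 0]]';python3 -c "
from h import *
s=bot.sense();print(s['ft_torque'],s['joints'][5])"
```

```text
time_s: 47.38
eef_pos: [0.4771, -0.3737, 0.133]
tool_rot: [179.7, 0.4, 102.1]
force: [5.6, -1.5, 4.6]
gripper_width: 0.0264
grasp_force: 88.5
[-0.44247096 -1.19918873  0.010172  ] 39.81080936083843
time_s: 47.88
eef_pos: [0.4768, -0.3738, 0.133]
tool_rot: [179.7, 0.3, 87.1]
force: [4.1, -2.3, 3.1]
gripper_width: 0.0267
grasp_force: 88.6
[-0.49115964 -1.05088874  0.14392326] 54.77651923747538
time_s: 48.38
eef_pos: [0.4764, -0.3737, 0.1329]
tool_rot: [179.6, 0.2, 72.2]
force: [4.1, -3.9, 5.2]
gripper_width: 0.0263
grasp_force: 88.7
[-0.59487437 -0.96942231  0.41707052] 69.67416415939746
```

```bash
for i in 1; do python3 inch.py '[[0, 0, 0, 1.25], [0, 0, 0, 1], [0, 0, 0, 0]]'; done;python3 -c "
from h import *
s=bot.sense();print(s['ft_torque'],s['joints'][5])"; python3 inch.py '[[0, 0, 0, 1.25], [0, 0, 0, 1], [0, 0, 0, 0]]';python3 -c "
from h import *
s=bot.sense();print(s['ft_torque'],s['joints'][5])"
```

```text
time_s: 48.75
eef_pos: [0.4765, -0.3732, 0.1329]
tool_rot: [179.6, 0.2, 63.7]
force: [3.0, -3.7, 6.1]
gripper_width: 0.0266
grasp_force: 103.3
[-0.65984252 -0.69862565  2.82406677] 78.30726118886268
time_s: 49.12
eef_pos: [0.477, -0.3721, 0.133]
tool_rot: [179.7, 0.0, 55.0]
force: [3.4, -1.6, 6.9]
gripper_width: 0.0267
grasp_force: 161.3
[-0.18156867 -0.79192504  4.3712236 ] 87.07145276673141
```

Torque jumped to over 2.8 N m, so nut_a is at its dead stop. Release and move to nut_b.

Scaled: -0.04 m is -0.64, -0.03 m is -0.48.

```bash
python3 inch.py '[[0, 0, 0, 0], [0, 0, 0, 0], [0, 0, 0, 0], [0, 0, 0, 0], [0, 0, -0.48, 0], [0, 0, -0.64, 0], [0, 0, -0.48, 0], [0, 0, 0, 0]]' 0.06; python3 inch.py '[[0, 0, 0, -2.6], [0, 0, 0, -2.6], [0, 0, 0, -2.6], [0, 0, 0, -2.6], [0, 0, 0, -2.6], [0, 0, 0, -2.6], [0, 0, 0, -2.6], [0, 0, 0, -2.6]]';python3 inch.py '[[0, 0, 0, -2.6], [0, 0, 0, -2.6], [0, 0, 0, -2.6], [0, 0, 0, -2.6], [0, 0, 0, -2.6], [0, 0, 0, -2.6], [0, 0, 0, -2.6], [0, 0, 0, -2.6]]';python3 inch.py '[[0, 0, 0, -2.6], [0, 0, 0, -2.6], [0, 0, 0, -1.7], [0, 0, 0, 0]]';python3 -c "
from h import *
to((.5885,-.2317,.22),-110.8)
c=snap('side','pics/s6.png'); im=cv2.imread('pics/s6.png'); cv2.imwrite('pics/s6c.png',cv2.resize(im[270:450,280:440],None,fx=3,fy=3))"
```

```text
time_s: 50.12
eef_pos: [0.4754, -0.3728, 0.234]
tool_rot: [179.7, 0.0, 54.1]
force: [-0.4, 0.2, -0.9]
gripper_width: 0.0602
grasp_force: 0.0
time_s: 51.12
eef_pos: [0.4736, -0.3713, 0.2291]
tool_rot: [-180.0, -0.2, 137.7]
force: [-0.9, 0.1, 0.2]
gripper_width: 0.0598
grasp_force: 0.0
time_s: 52.12
eef_pos: [0.4736, -0.3713, 0.2291]
tool_rot: [179.8, -0.0, -139.1]
force: [-0.4, 0.5, 0.3]
gripper_width: 0.0599
grasp_force: 0.0
time_s: 52.62
eef_pos: [0.4737, -0.3713, 0.2294]
tool_rot: [179.9, 0.0, -112.0]
force: [0.8, 0.1, -0.4]
gripper_width: 0.0598
grasp_force: 0.0
pos [ 0.4737 -0.3713  0.2294] yaw -112.0 j6 -106.1 | turn -1.2 shift after turn [-0.1713 -0.0577  0.0094]
```

View pics/s6c.png

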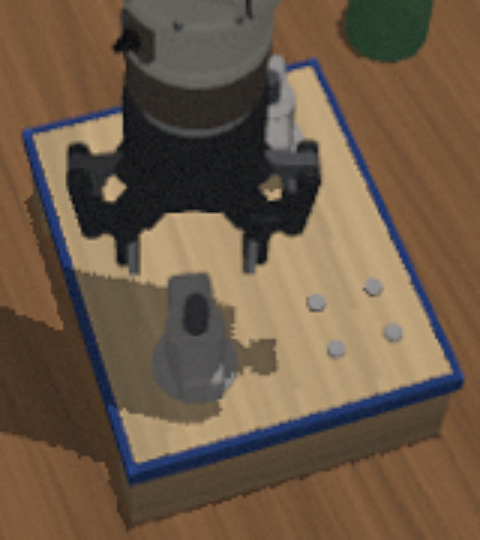

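Nut_a now points along the camera's line of sight (bar at (190,320)), about 72° in the world, which matches a fully tightened nut (74° predicted).

Scaled: -0.0433 m is -0.6928, -0.0142 m is -0.2272, -1.2 degrees is -0.3.

```bash
python3 inch.py '[[0, 0, 0, -0.3], [-0.6928, -0.2272, 0, 0], [-0.6928, -0.2272, 0, 0], [-0.6928, -0.2272, 0, 0], [-0.6928, -0.2272, 0, 0], [0, 0, 0, 0], [0, 0, 0, 0]]'; python3 -c "
from h import *
to((.59,-.233,.136),-110.8)"
```

```text
time_s: 53.55
eef_pos: [0.5884, -0.2295, 0.2307]
tool_rot: [180.0, -0.0, -110.6]
force: [-0.2, 0.1, -0.0]
gripper_width: 0.06
grasp_force: 0.0
pos [ 0.5884 -0.2295  0.2307] yaw -110.6 j6 -90.7 | turn 0.2 shift after turn [ 0.0027 -0.0027  0.0947]
```

Scaled: 0.025 m is 0.4, 0.018 m is 0.288.

```bash
python3 inch.py '[[0.0432, -0.0432, 0.4, 0], [0, 0, 0.4, 0], [0, 0, 0.4, 0], [0, 0, 0.288, 0], [0, 0, 0, 0], [0, 0, 0, 0]]'; python3 inch.py '[[0, 0, 0, 0], [0, 0, 0, 0], [0, 0, 0, 0], [0, 0, 0, 0], [0, 0, 0, 0], [0, 0, 0, 0]]' 0.01 90;python3 inch.py '[[0, 0, 0.0048, 2.625], [0, 0, 0.0048, 2.625], [0, 0, 0.0048, 2.625], [0, 0, 0.0048, 2.625], [0, 0, 0.0048, 2.625], [0, 0, 0.0048, 2.625], [0, 0, 0.0048, 2.625], [0, 0, 0, 0]]';python3 -c "
from h import *
s=bot.sense();print(s['ft_torque'],s['joints'][5])"
```

```text
time_s: 54.3
eef_pos: [0.5902, -0.2341, 0.139]
tool_rot: [-179.9, -0.0, -110.7]
force: [-0.0, -0.4, 0.5]
gripper_width: 0.06
grasp_force: 0.0
time_s: 55.05
eef_pos: [0.591, -0.2335, 0.1394]
tool_rot: [-179.8, -0.0, -110.7]
force: [0.7, 0.4, 5.6]
gripper_width: 0.0264
grasp_force: 87.9
time_s: 56.05
eef_pos: [0.5909, -0.2331, 0.1373]
tool_rot: [-180.0, 0.1, 175.8]
force: [-0.2, 0.7, 6.3]
gripper_width: 0.0263
grasp_force: 88.1
[-0.00170487  0.14798004 -0.00021857] -17.32765156427984
```

```bash
python3 inch.py '[[0, 0, 0.0048, 2.5], [0, 0, 0.0048, 2.5], [0, 0, 0.0048, 2.5], [0, 0, 0.0048, 2.5], [0, 0, 0.0048, 2.5], [0, 0, 0.0048, 2.5], [0, 0, 0.0048, 2.5], [0, 0, 0, 0]]';python3 -c "
from h import *
s=bot.sense();print(s['ft_torque'],s['joints'][5])";python3 inch.py '[[0, 0, 0, 1.25], [0, 0, 0, 1.25], [0, 0, 0, 1.25], [0, 0, 0, 1.25], [0, 0, 0, 0]]';python3 -c "
from h import *
s=bot.sense();print(s['ft_torque'],s['joints'][5])"; python3 inch.py '[[0, 0, 0, 1.25], [0, 0, 0, 1.25], [0, 0, 0, 1], [0, 0, 0, 0]]';python3 -c "
from h import *
s=bot.sense();print(s['ft_torque'],s['joints'][5])"
```

```text
time_s: 57.05
eef_pos: [0.5912, -0.233, 0.1354]
tool_rot: [179.9, 0.1, 105.8]
force: [-1.0, 0.1, 6.6]
gripper_width: 0.0262
grasp_force: 88.1
[ 0.1275308   0.02561512 -0.06398942] 52.66971963465009
time_s: 57.68
eef_pos: [0.5912, -0.233, 0.1353]
tool_rot: [179.8, 0.0, 85.9]
force: [0.5, 0.2, 5.5]
gripper_width: 0.0263
grasp_force: 88.0
[0.05746091 0.00514569 0.22241342] 72.60233658525767
time_s: 58.18
eef_pos: [0.5913, -0.233, 0.1353]
tool_rot: [179.8, 0.0, 72.0]
force: [-0.0, 0.7, 6.1]
gripper_width: 0.0263
grasp_force: 87.7
[-0.10535179  0.01966538  0.95441174] 86.48617090029191
```

Scaled: 5 degrees is 1.25.

```bash
python3 inch.py '[[0, 0, 0, 1.25], [0, 0, 0, 1], [0, 0, 0, 0]]';python3 -c "
from h import *
s=bot.sense();print(s['ft_torque'],s['joints'][5])"; python3 inch.py '[[0, 0, 0, 0.75], [0, 0, 0, 0]]';python3 -c "
from h import *
s=bot.sense();print(s['ft_torque'],s['joints'][5])"
```

```text
time_s: 58.55
eef_pos: [0.5914, -0.2328, 0.1353]
tool_rot: [179.8, 0.0, 63.3]
force: [0.1, -0.6, 5.8]
gripper_width: 0.0265
grasp_force: 105.8
[-0.21167016  0.0529448   2.75560176] 95.20269633918957
time_s: 58.8
eef_pos: [0.5914, -0.2327, 0.1353]
tool_rot: [179.8, 0.0, 60.5]
force: [0.1, -2.0, 6.0]
gripper_width: 0.0265
grasp_force: 114.3
[-0.29863776  0.12440752  3.63554977] 98.06448089460865
```

Nut_b is also at its dead stop (3.6 N m). Release, lift clear and do a final check.

Scaled: -0.05 m is -0.8, -0.04 m is -0.64.

```bash
python3 inch.py '[[0, 0, 0, 0], [0, 0, 0, 0], [0, 0, 0, 0], [0, 0, 0, 0], [0, 0, -0.64, 0], [0, 0, -0.8, 0], [0, 0, -0.8, 0], [0, 0, 0, 0]]' 0.06; python3 inch.py '[[-0.64, 0, -0.48, 0], [-0.8, 0, -0.48, 0], [-0.8, 0, 0, 0], [-0.8, 0, 0, 0], [0, 0, 0, 0]]'; python3 -c "
from h import *
snap('side','pics/s7.png')"
```

```text
time_s: 59.8
eef_pos: [0.5923, -0.2341, 0.2795]
tool_rot: [179.4, -0.1, 59.8]
force: [0.0, 0.1, 0.7]
gripper_width: 0.0601
grasp_force: 0.0
time_s: 60.42
eef_pos: [0.4922, -0.4005, 0.332]
tool_rot: [-179.9, 0.0, 59.5]
force: [0.2, -0.3, -0.1]
gripper_width: 0.0597
grasp_force: 0.0
```

View pics/s7.png

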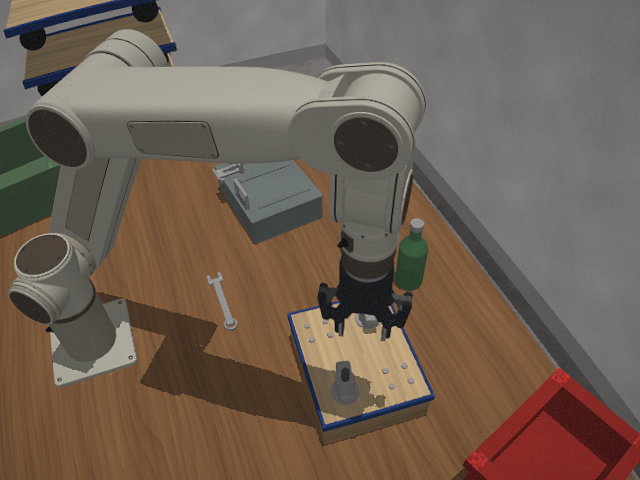

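The case is shut with the hasp over the catch at (230,170), no wheels are left on the bench, and nut_b's torque rise came at the predicted angle. Handing in.

```bash
python3 -c "
from workcell import bot
print(bot.job_done())"
```

```text
the job is handed in; nothing more can be done
None
```

I handed the job in: both jam nuts are tightened to their dead stops, both worn wheels are in the case, the lid is shut and the hasp is back over its catch. The hand-in call gave no verdict.

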